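# Set up the magnetic stirrer

### The arm

A 6-joint arm with a two-finger parallel gripper is mounted at the origin on the work surface. World frame = base frame: x ahead of the robot, y to its left, z up, the work surface at z = 0. Lengths are in m, angles in rad, forces in N, time in s.
With the tool pointing down it reaches from about 0.35 to 0.85 m from the base axis. Payload 8.1 kg.
Tool frame: the origin (TCP) lies between the finger pads; the fingertips stand 11 mm ahead of it and the grasp point (between the pads) lies 8 mm behind it (robot.tips_ahead is the distance from the TCP to the fingertips, in m); z points along the fingers, y is the line along which they close (so a half turn about z gives the same grasp; the last joint's range is limited). The gripper opens to 93 mm and grips with 3 to 60 N. Pads are 15 mm wide; open, the fingers measure 128 mm over their backs; the gripper's body (75 mm by 188 mm) begins 65 mm behind the grasp point.
Start: joints at [-1.397, 0.13, 1.488, -0, 1.523, -0.085], TCP at [0.154, -0.58, 0.23] pointing down, gripper open.
Joint ranges: [-2.96, 2.96], [-0.89, 2.26], [0.02, 2.5], [-1.34, 4.48], [0, 2.73], [-2.66, 2.66]. Speed limits (rad/s): [2.39, 2.39, 2.79, 3.14, 3.14, 3.14].

### API

Orientations are given as a rotation vector (axis times angle).
In Python, from plant import robot gives the robot as it stands. The module is installed in compiled form; this text tells all that it offers.
- The arm moves only by the tool move_arm, never from a script. Its argument "deltas" is one flat list of numbers, 7 for each row, row after row: the shift along the tool's x, y, z in m, then the turn, a rotation vector about the tool's x, y, z in rad, then the opening, from 0 (shut) to 1 (fully open). A call has 1 to 12 rows; each row is the pose to reach, as a shift and turn from the pose commanded when the call began, along the tool's axes at that moment; what a row does not reach only later rows make up. A row lasts 1/8 s, in which the tool goes at most 62.5 mm and 10.7 degrees, less where a joint would pass 70% of its speed; a pose out of reach is approached as far as the arm can. A call with a gripper value outside its range is refused whole. The fingers move at their own pace and stop on an object; "squeeze" is the grip in N (left out, the last holds). Time passes only in rows, so rows that repeat a pose let the fingers close. It gives the time, the measured TCP pose, the force, the opening and the grip force at its end, in the units of the state.
- robot.read_state(): the state, without advancing time (a new reading comes with each control period).
- robot.read_camera(name): name is "scene" or "top" or "wrist"; returns (picture, depth): 420x560x3 uint8, red, green, blue; 420x560 float32, m along the optical axis (not along the pixel's ray), 0 where there is no reading.
- robot.camera_model(name): a dict with "K" (3x3 intrinsics, pixels), "k1" (the pictures are not rectified: a ray, as slopes to the right and down, at radius r is drawn at 1 + k1 r^2 times it, then the intrinsics apply), "R" (3x3) and "t" (3): a world point X has camera coordinates R X + t; the wrist camera has in their place "tool_from_camera" (4x4, takes a point from camera to tool coordinates, whose origin is the TCP and whose axes are the flange's). Camera axes: x right, y down, z forward; pixel columns grow to the right and rows downward; lengths in m; the calibration is good to about 2 mm. A picture is of the moment at which its call begins: read the wrist's pose just before it. camera_model takes no time and is no camera call.
- robot.close_job(): hands the job in; it is judged then, once.
Trained networks look in the newest picture that a camera, given by its name, has taken for a name from the list of things; names that differ only in an ending like _2 or _b are one class to them, and where a whole thing is asked for, a point or a joint stands for the part that bears it (a point fixed in the world has none). Each returns a list of dicts, best first, with "confidence" (0 to 1); they miss things now and then, are a little off and sometimes report something else, mostly with a low value. They report only what shows in the picture. A call takes as long as a camera call.
- robot.recognise(camera, label): "uv" ([column, row] in pixels, amid what is visible of it).
The state is a dict: "t": time; "q": joint angles; "dq": joint speeds; "joint_torque": joint torques, N m; "tool_pos": TCP position; "orientation": TCP orientation; "force": force on the tool from outside, world axes, zero at the start; "wrist_torque": the same for the moment, N m; "opening": finger opening in m; "gripper_force": force on a finger pad.
Only numpy, scipy, OpenCV 4.12 (cv2) and the standard library are available. Lean on these libraries where they do the work, as an engineer would, in place of code of your own. Each camera call takes 0.05 s, during which the arm holds its last target. There are 200 camera calls.

### The job

Stand the blue-capped jar upright on the stirrer's plate, inside the printed blue ring. Then turn the speed dial until its white pointer line is on the red mark of the scale, and after that press the green start button fully and let it spring back. Do not tip the jar over, and leave the other jar, the dish and the balance alone.

Things in the scene. Friction and masses are not known exactly. Their poses are not given: they have to be found in the camera images.
- jar: the sample jar to be stirred: amber glass, paper label, BLUE cap; 50 mm diameter, 85 mm tall, 0.13 to 0.24 kg; origin at the centre of its underside, z up. Grip it across the glass at about half height; it stands loose on the bench
- other_jar: bystander: the same amber jar (50 mm diameter, 85 mm tall) with a WHITE cap; origin at the centre of its underside. The two jars may have swapped places
- dish: bystander: closed round dish, 92 mm diameter, 17 mm tall, loose; origin at the centre of its underside
- balance: bystander: white laboratory balance, 210 x 180 x 66 mm, with a steel pan, fixed; origin at the centre of its underside
- stirrer: white magnetic stirrer, fixed to the bench, 250 mm deep (x), 220 mm wide (y), flat top 88 mm high; origin at the centre of its underside. Its front 90 mm (towards -x, the robot) is a panel that slopes at 35 deg from horizontal, from 25 mm high at the front edge up to 88 mm; on it, as seen from the robot, the start button is on the left (+y) and the speed dial on the right (-y). The round white plate, 140 mm diameter and 12 mm thick, stands on the flat top behind the panel
- plate_centre (a point): centre of the upper face of the stirrer's plate, 100 mm above the bench, z up. A thin printed blue ring of 40 mm radius surrounds it: a jar wholly inside the ring is at most 15 mm off centre
- dial_face (a point): centre of the dial's black scale disc (106 mm diameter, its face 3 mm proud of the panel), on the dial's axis, fixed. Axes: z = dial axis, out of the panel, 35 deg from vertical and leaning towards the robot; x = up the slope; y = to the left as seen from the robot
- dial_grip (a point): on the dial's axis, 30 mm out from the scale face: the height at which to grip. Its frame turns with the dial: x points along the grip bar to the white pointer end, z out of the panel. The dial is a blue disc (48 mm diameter, 8 mm high) with a raised bar across it, 46 mm long, 15 mm wide, rising from 8 to 38 mm above the scale face; grip the bar across its 15 mm width with the tool along the dial's axis. A white line on the top and end of the bar marks the pointer end
- pointer (a point): the point on the scale face to which the dial's pointer points, 37 mm from the axis (just beyond the bar's pointer end); turns with the dial
- mark_tab (a point): the red set mark on the scale: a tab 8 mm wide, reaching from 27 to 41 mm from the axis; this point lies 37 mm from the axis on its middle line. It differs from run to run and cannot be moved
- dial (a joint): angle of the dial (rad): 0 at the anticlockwise end of the scale (pointer to the lower left as seen from the robot, 135 deg anticlockwise from up-slope), growing clockwise to 4.71. It turns with light friction (about 0.04 N m) and stays where it is left
- mark (a joint): angle of the red mark on the same scale (rad): the dial is right when dial equals it. It always lies 0.8 to 2.5 rad clockwise of the dial's start
- start_top (a point): centre of the top of the green start button (26 mm diameter) in its black housing (42 mm diameter), 22 mm above the panel, 110 mm to the left of the dial; z = out of the panel, the same direction as the dial's axis
- start (a joint): travel of the start button (m): 0 out, 0.006 fully pressed; pressed along the panel's normal, it needs about 5 N at full travel (1.5 N to start) and springs back

How it is judged:
By the outcome, as a careful person would: the job done as asked, in the order asked, and still so for the second after the job is handed in, with the robot touching nothing.
It also fails if it takes over 61 s, if anything falls off the work surface, if the arm or the gripper's body presses on something with over 40 N, if the wrist force passes 120 N, or if a joint passes its speed limit or range.

## Working session

There is one attempt and no reset: what is moved stays moved. The work goes in short steps, Python scripts to look and compute and a tool call to move; the robot and the scene stay as the last step left them, time stands still between calls to the robot, and variables do not carry over. Pictures are saved under pics/ and viewed, at most 10 in all, crops included, and the job is handed in when it is done.

Besides the shell and the picture viewer there is one more tool, called as name(argument=value, ...) on one line, values as JSON. move_arm: Moves the arm, as the interface text tells. Its arguments: {"type":"object","properties":{"deltas":{"type":"array","items":{"type":"number"}},"squeeze":{"type":"number"}},"required":["deltas"]}

```bash
mkdir -p pics
cat > h.py <<'E'
import numpy as np, cv2
from plant import robot
from scipy.spatial.transform import Rotation as Ro
def pose():
    s=robot.read_state(); return Ro.from_rotvec(s['orientation']).as_matrix(), np.array(s['tool_pos'])
def unproj(cam,uv,depth,RT=None):
    m=robot.camera_model(cam); K=np.array(m['K'],float)
    p=cv2.undistortPoints(np.array([[uv]],float),K,np.array([m['k1'],0,0,0.]))[0,0]
    c=np.array([p[0],p[1],1])*depth
    if cam=='wrist':
        T=np.array(m['tool_from_camera']); R,t=RT
        return R@(T[:3,:3]@c+T[:3,3])+t
    return np.array(m['R']).T@(c-np.array(m['t']))
def ray(cam,uv,RT=None):
    a=unproj(cam,uv,0.,RT); b=unproj(cam,uv,1.,RT); return a,b-a
def onplane(cam,uv,p0,n,RT=None):
    a,d=ray(cam,uv,RT); return a+d*(np.dot(np.array(p0)-a,n)/np.dot(d,n))
def proj(cam,X,RT=None):
    m=robot.camera_model(cam); K=np.array(m['K'],float)
    X=np.atleast_2d(X)
    if cam=='wrist':
        T=np.array(m['tool_from_camera']); R,t=RT
        c=((X-t)@R-T[:3,3])@T[:3,:3]
    else: c=X@np.array(m['R']).T+np.array(m['t'])
    return cv2.projectPoints(c,np.zeros(3),np.zeros(3),K,np.array([m['k1'],0,0,0.]))[0][:,0]
def shot(cam,name):
    RT=pose(); im,d=robot.read_camera(cam); cv2.imwrite(f'pics/{name}.png',im[:,:,::-1]); np.savez(f'{name}.npz',im=im,d=d,R=RT[0],t=RT[1]); return im,d,RT
E
python3 - <<'E'
from h import *
print(robot.read_state())
for c in('top','scene'):
    im,d,RT=shot(c,c)
    for l in('jar','other_jar','dish','balance','stirrer','plate_centre','dial_face','dial_grip','start_top','mark_tab','pointer'):
        try:
            for r in robot.recognise(c,l)[:2]:
                u,v=map(int,np.round(r['uv'])); z=d[v,u]; print(c,l,u,v,round(r['confidence'],2),unproj(c,r['uv'],z).round(3))
        except Exception as e: print(c,l,e)
a=cv2.imread('pics/top.png');cv2.imwrite('pics/top.png',a)
E
```

```text
{'t': 0.0, 'q': array([-1.39742717e+00,  1.31120049e-01,  1.48926319e+00, -1.31933048e-05,
        1.52301746e+00, -8.53778919e-02]), 'dq': array([ 0.00152263,  0.00100538,  0.00021554, -0.00045647, -0.00030734,
        0.00084774]), 'joint_torque': array([ 2.44466719e-03, -5.59837925e+01, -4.91754055e+01,  7.69798388e-02,
        3.55513638e-02, -1.79358540e-04]), 'tool_pos': array([ 0.15345654, -0.57947704,  0.22862084]), 'orientation': array([-3.11354732e+00, -4.05074103e-01,  1.45506510e-04]), 'force': array([ 0.56784891, -1.01192271,  0.34702231]), 'wrist_torque': array([-0.01645195, -0.02874672,  0.01208867]), 'gripper_force': 0.0, 'opening': 0.09334603118938145}
top jar 385 256 0.73 [ 0.438 -0.207  0.083]
top other_jar 442 245 0.61 [ 0.459 -0.345  0.084]
top dish 125 252 0.57 [0.457 0.435 0.015]
top balance 413 152 0.73 [ 0.688 -0.293  0.066]
top stirrer 251 219 0.88 [0.529 0.103 0.099]
top plate_centre 250 220 0.6 [0.527 0.105 0.099]
top dial_face 274 249 0.67 [0.459 0.052 0.075]
top dial_face 275 251 0.38 [0.455 0.05  0.081]
top dial_grip 275 249 0.84 [0.459 0.05  0.075]
top dial_grip 276 248 0.24 [0.462 0.047 0.072]
top start_top 229 261 0.41 [0.432 0.157 0.071]
top mark_tab 250 220 0.7 [0.526 0.106 0.099]
top pointer 273 250 0.64 [0.457 0.053 0.073]
scene jar 307 211 0.25 [0.627 0.086 0.099]
scene other_jar 144 210 0.96 [ 0.483 -0.352  0.063]
scene dish 402 182 0.64 [0.481 0.428 0.018]
scene dish 308 211 0.21 [0.631 0.087 0.102]
scene balance 162 275 0.88 [ 0.744 -0.311  0.067]
scene stirrer 313 207 0.87 [0.615 0.106 0.098]
scene plate_centre 307 211 0.86 [0.628 0.087 0.098]
scene dial_grip 280 181 0.78 [0.465 0.045 0.081]
scene pointer 276 179 0.67 [0.461 0.034 0.088]
```

View pics/top.png

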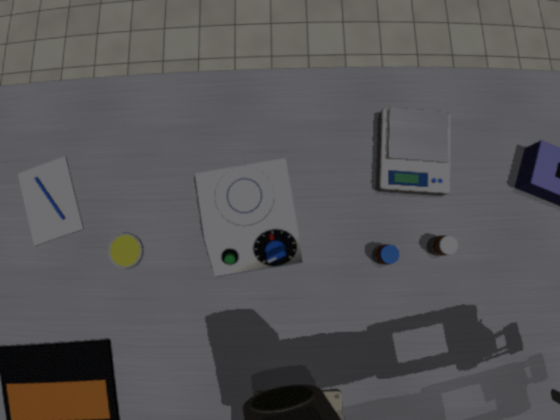

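View pics/scene.png

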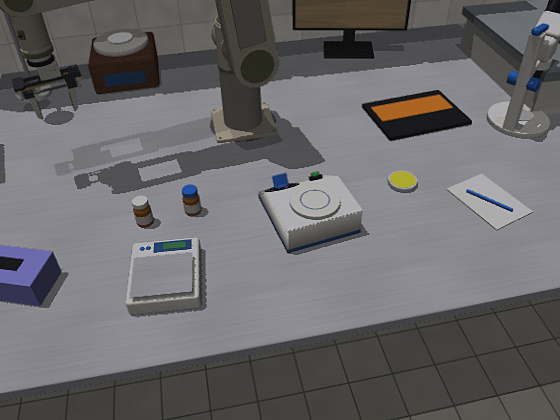

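```bash
cat > m.py <<'E'
from h import *
D=np.load('top.npz'); im=D['im'].astype(int); d=D['d']
hsv=cv2.cvtColor(D['im'],cv2.COLOR_RGB2HSV)
up=[0,0,1]
v,u=np.where((hsv[...,0]>100)&(hsv[...,0]<125)&(hsv[...,1]>150)&(hsv[...,2]>80)); k=(abs(u-390)<18)&(abs(v-254)<18)
c=(u[k].mean(),v[k].mean()); print('cap',c,k.sum(),onplane('top',c,[0,0,.085],up))
# world cloud
V,U=np.mgrid[100:300,170:330]; P=np.array([unproj('top',(a,b),d[b,a]) for a,b in zip(U.ravel(),V.ravel())])
t=P[(P[:,2]>.080)&(P[:,2]<.094)&(P[:,0]>.5)]; 
pl=P[(P[:,2]>.095)&(P[:,2]<.107)&(P[:,0]>.5)]; (cx,cy),r=cv2.minEnclosingCircle(pl[:,:2].astype(np.float32)); print('plate',cx,cy,r,pl[:,2].mean(), pl.mean(0))
a=P[(P[:,2]>.03)&(P[:,2]<.107)]; print('rect',cv2.minAreaRect(a[:,:2].astype(np.float32)))
m=(abs(U-230)<14)&(abs(V-258)<14); h=hsv[100:300,170:330]
g=m&(h[...,0]>45)&(h[...,0]<85)&(h[...,1]>120)&(h[...,2]>50); print('btn',U[g].mean(),V[g].mean(),g.sum(),np.median(P[g.ravel()],0))
r=((h[...,0]<8)|(h[...,0]>172))&(h[...,1]>120)&(h[...,2]>60)&(abs(U-275)<25)&(abs(V-248)<25);print('red',U[r].mean(),V[r].mean(),np.median(P[r.ravel()],0))
R,tt=pose(); print(R.round(3))
crop=cv2.resize(D['im'][150:290,180:320,::-1],(600,600),interpolation=cv2.INTER_CUBIC)
E
python3 m.py
```

```text
cap (np.float64(389.12757201646093), np.float64(253.90123456790124)) 243 [ 0.44230177 -0.21653664  0.085     ]Traceback (most recent call last):
  File "m.py", line 8, in <module>
    V,U=np.mgrid[100:300,170:330]; P=np.array([unproj('top',(a,b),d[b,a]) for a,b in zip(U.ravel(),V.ravel())])
                                               ~~~~~~^^^^^^^^^^^^^^^^^^^^
  File "h.py", line 7, in unproj
    m=robot.camera_model(cam); K=np.array(m['K'],float)
ValueError: time passes only in moves, steps and waits
```

```bash
cat > /tmp/p.py <<'E'
s=open('h.py').read().replace("robot.camera_model(cam)","CM(cam)").replace("def pose","import functools\n@functools.lru_cache(None)\ndef CM(c): return robot.camera_model(c)\ndef pose",1)
open('h.py','w').write(s)
E
python3 /tmp/p.py; python3 m.py
```

```text
cap (np.float64(389.12757201646093), np.float64(253.90123456790124)) 243 [ 0.44230177 -0.21653664  0.085     ]
plate 0.5841922760009766 0.1196230798959732 0.07010462135076523 0.09873164904364097 [0.58320584 0.1184466  0.09873165]
rect ((0.5370252728462219, 0.11177770048379898), (0.24718596041202545, 0.21889469027519226), 8.427669525146484)
btn 229.40540540540542 258.97297297297297 74 [0.43768736 0.15687963 0.07418136]
red 271.07142857142856 236.85714285714286 [0.48768779 0.05765028 0.07823597]
[[ 0.967  0.256 -0.   ]
 [ 0.256 -0.967  0.   ]
 [-0.    -0.    -1.   ]]
```

move_arm(deltas=[0.372,-0.277,0,0,0,0,1,0.372,-0.277,0,0,0,0,1,0.372,-0.277,0,0,0,0,1,0.372,-0.277,0,0,0,0,1,0.372,-0.277,0,0,0,0,1,0.372,-0.277,0,0,0,0,1,0.372,-0.277,0,0,0,0,1,0.372,-0.277,0,0,0,0,1,0.372,-0.277,0,0,0,0,1,0.372,-0.277,0,0,0,0,1,0.372,-0.277,0,0,0,0,1])

```text
t: 2.58
tool_pos: [0.4417, -0.218, 0.2296]
orientation: [3.115, 0.403, -0.0]
force: [-0.8, -0.2, -0.2]
opening: 0.0929
gripper_force: 0.0
```

Run:
```python
from h import *
im,d,RT=shot('wrist','w1'); print(RT[1],RT[0].round(3).tolist(), robot.read_state()['q'].round(2))
print(robot.recognise('wrist','jar'))
hsv=cv2.cvtColor(im,cv2.COLOR_RGB2HSV)
m=((hsv[...,0]>100)&(hsv[...,0]<125)&(hsv[...,1]>150)&(hsv[...,2]>60)).astype(np.uint8)
n,l,st,c=cv2.connectedComponentsWithStats(m)
i=1+np.argmax(st[1:,4]); print(st[i],c[i]); 
v,u=np.where(l==i); z=np.median(d[v,u]);print(z)
k=abs(d[v,u]-z)<.006
P=np.array([unproj('wrist',(a,b),d[b,a],RT) for a,b in zip(u[k],v[k])]);print(cv2.minEnclosingCircle(P[:,:2].astype(np.float32)),np.median(P,0),P.mean(0))
```

```text
[ 0.4416891  -0.21801601  0.22964523] [[0.967, 0.254, -0.0], [0.254, -0.967, -0.0], [-0.0, 0.0, -1.0]] [-0.56 -0.16  1.78 -0.    1.53  0.75]
[{'uv': [280.4, 190.0], 'confidence': 0.61}]
[ 256  170   52   51 2051] [281.49634325 195.19795222]
0.30648178
((0.44353294372558594, -0.21960099041461945), 0.022250238806009293) [ 0.44449882 -0.21940622  0.08603476] [ 0.44440249 -0.21947579  0.08599042]
```

View pics/w1.png

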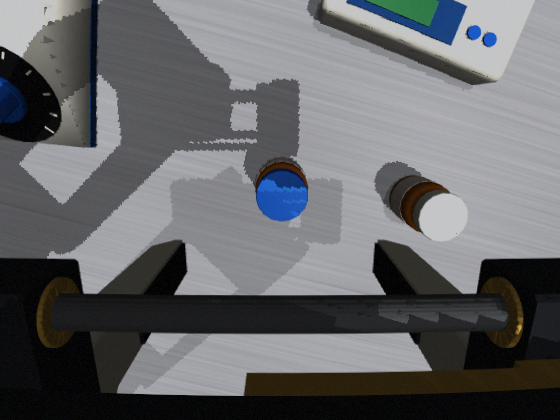

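move_arm(deltas=[0.002,0.002,0.1,0,0,0,1,0.002,0.002,0.15,0,0,0,1,0.002,0.002,0.18,0,0,0,1,0.002,0.002,0.196,0,0,0,1,0.002,0.002,0.196,0,0,0,1,0.002,0.002,0.196,0,0,0,0,0.002,0.002,0.196,0,0,0,0,0.002,0.002,0.196,0,0,0,0,0.002,0.002,0.196,0,0,0,0,0.002,0.002,0.196,0,0,0,0,0.002,0.002,0.196,0,0,0,0], squeeze=25)

```text
t: 4.05
tool_pos: [0.4449, -0.2186, 0.0339]
orientation: [3.115, 0.405, 0.0]
force: [-0.1, 0.2, 3.0]
opening: 0.0495
gripper_force: 25.0
```

move_arm(deltas=[0,0,-0.05,0,0,0,0,0,0,-0.1,0,0,0,0,0,0,-0.15,0,0,0,0,0.04,-0.05,-0.15,0,0,0,0,0.08,-0.1,-0.15,0,0,0,0,0.12,-0.15,-0.15,0,0,0,0,0.15,-0.2,-0.15,0,0,0,0,0.18,-0.24,-0.15,0,0,0,0,0.21,-0.28,-0.15,0,0,0,0,0.22,-0.292,-0.15,0,0,0,0,0.22,-0.292,-0.15,0,0,0,0,0.22,-0.292,-0.15,0,0,0,0])

```text
t: 5.55
tool_pos: [0.5823, 0.1187, 0.1833]
orientation: [3.115, 0.404, -0.002]
force: [-0.4, -0.4, -1.3]
opening: 0.0497
gripper_force: 25.0
```

Run:
```python
from h import *
im,d,RT=shot('wrist','w2'); print(RT[1],robot.read_state()['force'])
```

```text
[0.5822518  0.11874502 0.1832745 ] [-0.4213665  -0.5880084  -1.36351543]
```

View pics/w2.png

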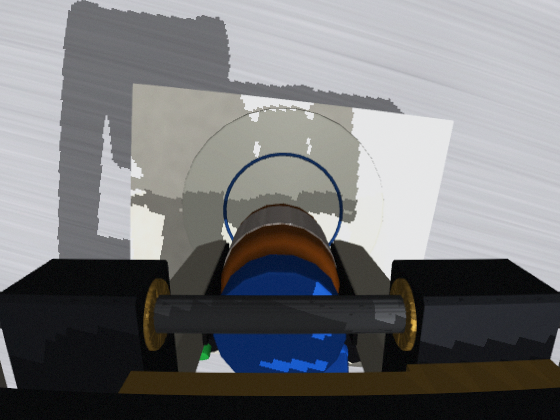

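Run:
```python
from h import *
from scipy.optimize import least_squares
D=np.load('w2.npz'); RT=(D['R'],D['t']); hsv=cv2.cvtColor(D['im'],cv2.COLOR_RGB2HSV)
m=(hsv[...,0]>100)&(hsv[...,0]<125)&(hsv[...,1]>120); m[240:]=0
v,u=np.where(m); P=np.array([onplane('wrist',(a,b),[0,0,.1],[0,0,1],RT) for a,b in zip(u,v)])
f=least_squares(lambda p:np.hypot(P[:,0]-p[0],P[:,1]-p[1])-p[2],[.584,.12,.04],loss='soft_l1',f_scale=.001);print(f.x,len(P),abs(f.fun).mean())
```

```text
[0.58618714 0.11719796 0.04004893] 571 0.0004078564365318948
```

move_arm(deltas=[0.0035,0.0025,0,0,0,0,0,0.0035,0.0025,0.025,0,0,0,0,0.0035,0.0025,0.04,0,0,0,0,0.0035,0.0025,0.045,0,0,0,0,0.0035,0.0025,0.047,0,0,0,0,0.0035,0.0025,0.0485,0,0,0,0,0.0035,0.0025,0.0485,0,0,0,0])

```text
t: 6.48
tool_pos: [0.587, 0.1187, 0.1357]
orientation: [-3.115, -0.406, -0.001]
force: [0.0, 0.5, -1.3]
opening: 0.0497
gripper_force: 25.0
```

move_arm(deltas=[0,0,0.001,0,0,0,0,0,0,0.002,0,0,0,0,0,0,0.002,0,0,0,0])

```text
t: 6.85
tool_pos: [0.587, 0.1187, 0.1339]
orientation: [-3.115, -0.405, -0.001]
force: [-2.2, 0.1, 4.2]
opening: 0.0498
gripper_force: 25.0
```

move_arm(deltas=[0,0,0,0,0,0,0.6,0,0,0,0,0,0,1,0,0,0,0,0,0,1,0,0,0,0,0,0,1,0,0,-0.03,0,0,0,1,0,0,-0.08,0,0,0,1,0,0,-0.14,0,0,0,1,0,0,-0.14,0,0,0,1])

```text
t: 7.85
tool_pos: [0.5897, 0.1189, 0.2804]
orientation: [3.115, 0.405, 0.018]
force: [1.1, 0.1, 0.4]
opening: 0.0932
gripper_force: 0.0
```

```bash
cat > plan.py <<'E'
from h import *
yaw=np.radians(8.43); Rs=Ro.from_euler('z',yaw).as_matrix()
n=Rs@[-np.sin(np.radians(35)),0,np.cos(np.radians(35))]
xs=Rs@[np.cos(np.radians(35)),0,np.sin(np.radians(35))]; ys=Rs@[0,1,0]
def goal(p,xdir):
    z=-n; x=xdir-z*np.dot(xdir,z); x/=np.linalg.norm(x); return np.column_stack([x,np.cross(z,x),z]),np.array(p)
def delta(g):
    R,t=pose(); return (R.T@(g[1]-t)).round(4),Ro.from_matrix(R.T@g[0]).as_rotvec().round(4)
E
python3 - <<'E'
from plan import *
im,d,RT=shot('top','top2')
hsv=cv2.cvtColor(im,cv2.COLOR_RGB2HSV); print(RT[1],robot.read_state()['force'])
im,d,RT=shot('wrist','w3')
# expected dial from geometry: plate centre -> dial
pc=np.array([.5862,.1175,.1]); o=pc-Rs@[0.05,0,0.1]; print('origin',o)
c=np.array([.46,.05,.06])
print('view',delta(goal(c+n*.2,xs)), delta(goal(c+n*.2,-xs)),robot.read_state()['q'].round(2))
print('n',n,'xs',xs,'ys',ys)
E
```

```text
[0.58970592 0.11894071 0.28037424] [ 0.81602173 -0.3303996  -1.03669477]
origin [0.53674021 0.11016995 0.        ]
view (array([-0.2546,  0.021 ,  0.0497]), array([-0.0339,  0.6082,  0.1082])) (array([-0.2546,  0.021 ,  0.0497]), array([-0.9096, -0.0507, -2.8951])) [ 0.11  0.11  1.43 -0.    1.6   1.43]
n [-0.56737935 -0.08408687  0.81915204] xs [0.81030169 0.1200885  0.57357644] ys [-0.14660099  0.98919571  0.        ]
```

View pics/w3.png

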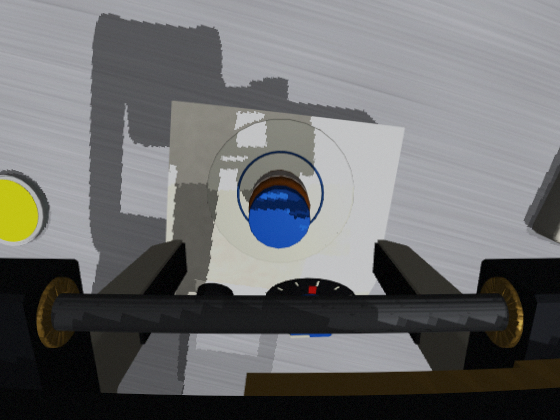

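move_arm(deltas=[-0.06,0.005,0,0,0,0,1,-0.12,0.01,0,0,0.15,0.03,1,-0.16,0.01,0.02,-0.01,0.3,0.05,1,-0.2,0.015,0.03,-0.02,0.45,0.08,1,-0.2546,0.021,0.05,-0.034,0.608,0.108,1,-0.2546,0.021,0.05,-0.034,0.608,0.108,1,-0.2546,0.021,0.05,-0.034,0.608,0.108,1,-0.2546,0.021,0.05,-0.034,0.608,0.108,1,-0.2546,0.021,0.05,-0.034,0.608,0.108,1])

```text
t: 9.07
tool_pos: [0.4652, 0.036, 0.1612]
orientation: [-2.957, -0.222, -0.874]
force: [-0.0, 0.4, 0.1]
opening: 0.093
gripper_force: 0.0
```

Run:
```python
from plan import *
im,d,RT=shot('wrist','w4'); print(RT[1],RT[0][:,2],robot.read_state()['q'].round(2))
for l in ('dial_grip','dial_face','pointer','mark_tab','start_top'):
    for r in robot.recognise('wrist',l)[:1]:
        u,v=np.round(r['uv']).astype(int); print(l,u,v,round(r['confidence'],2),unproj('wrist',r['uv'],d[v,u],RT).round(4))
```

```text
[0.46521993 0.03598339 0.16118178] [ 0.53662684  0.0885112  -0.8391647 ] [-0.18 -0.89  2.5   0.22  1.    1.17]
dial_grip 262 280 0.84 [0.4683 0.049  0.0739]
dial_face 261 270 0.56 [0.4746 0.051  0.077 ]
pointer 262 279 0.65 [0.4689 0.0492 0.0733]
mark_tab 259 244 0.58 [0.4914 0.0546 0.0826]
start_top 99 285 0.6 [0.4463 0.1601 0.0811]
```

View pics/w4.png

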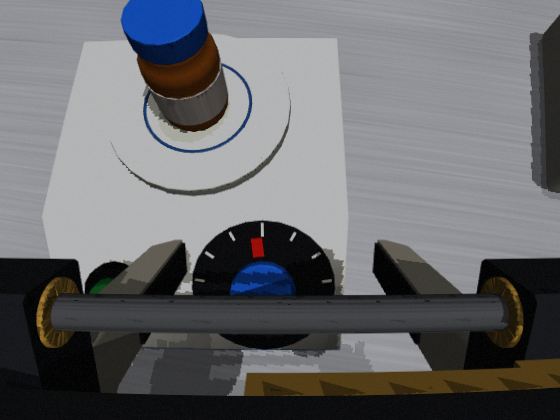

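Run:
```python
from plan import *
x=Rs@[1,0,0]; z=np.array([0,0,-1.]); print(delta((np.column_stack([x,np.cross(z,x),z]),np.array([.40,.04,.23]))))
```

```text
(array([-0.0166, -0.0144, -0.0923]), array([-0.0081, -0.5764,  0.003 ]))
```

move_arm(deltas=[-0.005,-0.005,-0.03,0,-0.1,0,1,-0.01,-0.01,-0.06,-0.004,-0.25,0,1,-0.0166,-0.0144,-0.0923,-0.008,-0.4,0.003,1,-0.0166,-0.0144,-0.0923,-0.008,-0.576,0.003,1,-0.0166,-0.0144,-0.0923,-0.008,-0.576,0.003,1,-0.0166,-0.0144,-0.0923,-0.008,-0.576,0.003,1])

```text
t: 10.12
tool_pos: [0.4, 0.04, 0.23]
orientation: [-3.133, -0.231, -0.003]
force: [-0.2, 1.0, -0.2]
opening: 0.0932
gripper_force: 0.0
```

Run:
```python
from plan import *
im,d,RT=shot('wrist','w5'); print(RT[1],RT[0][:,2],robot.read_state()['q'].round(2))
for l in ('dial_grip','dial_face','pointer','mark_tab','start_top'):
    for r in robot.recognise('wrist',l)[:1]:
        u,v=np.round(r['uv']).astype(int); print(l,u,v,round(r['confidence'],2),unproj('wrist',r['uv'],d[v,u],RT).round(4))
```

```text
[0.40001421 0.04000379 0.22995436] [ 1.61645956e-03  4.56134163e-04 -9.99998589e-01] [-0.03 -0.44  2.    0.    1.58  1.4 ]
dial_grip 278 129 0.66 [0.4568 0.0493 0.0808]
dial_face 280 116 0.61 [0.4678 0.0495 0.0741]
pointer 279 128 0.64 [0.4578 0.0485 0.0809]
mark_tab 278 87 0.49 [0.4905 0.054  0.0822]
start_top 151 130 0.87 [0.4411 0.1554 0.0785]
```

View pics/w5.png

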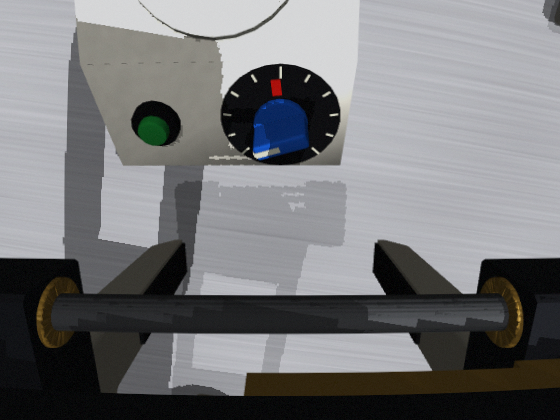

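```bash
cat > fit.py <<'E'
from plan import *
import sys
def fit(name,box=(210,55,350,170),save=None):
    D=np.load(name+'.npz'); RT=(D['R'],D['t']); im,d=D['im'],D['d']; hsv=cv2.cvtColor(im,cv2.COLOR_RGB2HSV)
    u0,v0,u1,v1=box; V,U=np.mgrid[v0:v1,u0:u1]; U,V=U.ravel(),V.ravel()
    P=np.array([unproj('wrist',(a,b),d[b,a],RT) for a,b in zip(U,V)]); H=hsv[V,U].astype(int)
    return D,RT,U,V,P,H
if __name__=='__main__':
    D,RT,U,V,P,H=fit('w5')
    c0=np.array([.467,.0495,.072])
    L=np.column_stack([(P-c0)@xs,(P-c0)@ys,(P-c0)@n])
    r=np.hypot(L[:,0],L[:,1])
    face=(H[:,2]<50)&(r<.05)&(abs(L[:,2])<.008)
    A=np.column_stack([L[face][:,:2],np.ones(face.sum())]); print('face plane (tilt err x,y,offset)',np.linalg.lstsq(A,L[face][:,2],rcond=None)[0],face.sum(),np.median(L[face][:,2]))
    off=np.median(L[face][:,2])
    dark=((H[:,2]<60)&(H[:,1]<120)&(abs(L[:,2]-off)<.006)&(r<.07))
    # outline on face plane
    q=np.array([onplane('wrist',(a,b),c0+off*n,n,RT) for a,b in zip(U[dark],V[dark])])-c0
    Q=np.column_stack([q@xs,q@ys]).astype(np.float32); (cx,cy),rr=cv2.minEnclosingCircle(Q); print('disc',cx,cy,rr,'centre',c0+xs*cx+ys*cy+n*off)
    print('bounds',Q.min(0),Q.max(0))
    C=c0+xs*cx+ys*cy+n*off; L=np.column_stack([(P-C)@xs,(P-C)@ys,(P-C)@n])
    red=((H[:,0]<8)|(H[:,0]>172))&(H[:,1]>130)&(H[:,2]>60)
    q=np.array([onplane('wrist',(a,b),C,n,RT) for a,b in zip(U[red],V[red])])-C; m=[np.mean(q@xs),np.mean(q@ys)]; print('mark',red.sum(),m,np.hypot(*m),'ccw from up deg',np.degrees(np.arctan2(m[1],m[0])))
    for lo,hi in((.033,.043),(.036,.041)):
        top=(L[:,2]>lo)&(L[:,2]<hi)&(np.hypot(L[:,0],L[:,1])<.035); print('top',top.sum(),cv2.minAreaRect(L[top][:,:2].astype(np.float32)),L[top].mean(0))
    wl=(H[:,1]<90)&(H[:,2]>90)&(L[:,2]>.012)&(np.hypot(L[:,0],L[:,1])<.035)
    print('white',wl.sum()); print(L[wl].round(4)[::4])
    g=(0,)
    D,RT,U,V,P,H=fit('w5',(125,95,190,155)); k=(H[:,0]>45)&(H[:,0]<85)&(H[:,1]>120)&(H[:,2]>40); L=np.column_stack([(P-C)@xs,(P-C)@ys,(P-C)@n])
    k&=L[:,2]>.012; print('btn',k.sum(),np.median(L[k],0),cv2.minEnclosingCircle(L[k][:,:2].astype(np.float32)))
E
python3 fit.py
```

```text
face plane (tilt err x,y,offset) [-5.05307266e-04  1.93308443e-05 -7.35462874e-03] 3369 -0.007450535928595295
disc -0.00912376120686531 -0.0006324182613752782 0.05328291654586792 centre [0.46392699 0.04840525 0.0606637 ]
bounds [-0.06067365 -0.05254638] [0.04384149 0.05184844]
mark 175 [np.float64(0.03291010979312227), np.float64(0.0037112550197784286)] 0.03311870680472281 ccw from up deg 6.43403173874266
top 928 ((-0.0007219491526484489, 0.0008119884878396988), (0.016060223802924156, 0.047175657004117966), 18.916648864746094) [1.42142528e-03 9.46601130e-05 3.72371766e-02]
top 757 ((-0.0006561926566064358, 0.000902228057384491), (0.015210920013487339, 0.04618099704384804), 17.869606018066406) [0.0003712  0.00026361 0.03780793]
white 151
[[ 0.0009  0.0028  0.0374]
 [ 0.0006  0.0036  0.0383]
 [-0.0004  0.0076  0.0384]
 [ 0.0011  0.0044  0.0402]
 [-0.0016  0.0117  0.0382]
 [-0.0014  0.0085  0.0384]
 [-0.0006  0.0052  0.0394]
 [-0.0012  0.002   0.0386]
 [-0.0019  0.0125  0.0391]
 [-0.0024  0.0093  0.0385]
 [-0.0015  0.006   0.0395]
 [-0.0015  0.0028  0.0395]
 [-0.0037  0.0175  0.0381]
 [-0.0035  0.0142  0.0384]
 [-0.0032  0.0109  0.0388]
 [-0.0037  0.0077  0.0381]
 [-0.0032  0.0044  0.0388]
 [-0.0029  0.0011  0.0391]
 [-0.0048  0.02    0.0381]
 [-0.0039  0.0167  0.0392]
 [-0.0041  0.0134  0.0389]
 [-0.0047  0.0102  0.0382]
 [-0.0043  0.0069  0.0387]
 [-0.0042  0.0036  0.0388]
 [-0.0055  0.02    0.0386]
 [-0.005   0.0167  0.0391]
 [-0.0047  0.0134  0.0395]
 [-0.0054  0.0102  0.0387]
 [-0.006   0.0069  0.0379]
 [-0.0064  0.0201  0.0388]
 [-0.0074  0.0169  0.0376]
 [-0.0064  0.0135  0.0388]
 [-0.0061  0.0102  0.0391]
 [-0.0076  0.0201  0.0386]
 [-0.0076  0.0168  0.0386]
 [-0.0078  0.0136  0.0384]
 [-0.009   0.0194  0.0383]
 [-0.0081  0.016   0.0393]]
btn 617 [0.0025849  0.1088138  0.01811467] ((0.08893252909183502, 0.057226765900850296), 0.11499930173158646)
```

```bash
cat > kin.py <<'E'
import numpy as np
from scipy.optimize import least_squares
from scipy.spatial.transform import Rotation as Ro
q=np.array([[-1.3974,.1311,1.4893,0,1.523,-.0854],[-.56,-.16,1.78,0,1.53,.75],[.11,.11,1.43,0,1.6,1.43],[-.18,-.89,2.5,.22,1,1.17],[-.03,-.44,2,0,1.58,1.4]])
X=np.array([[.1535,-.5795,.2286],[.4417,-.218,.2296],[.5897,.1189,.2804],[.4652,.036,.1612],[.4,.04,.23]])
def fk(q,p):
    a,L1,L2,L3,h,e=p; Y=lambda t:Ro.from_euler('y',t); Z=lambda t:Ro.from_euler('z',t)
    R=Z(q[0])*Y(q[1]); x=np.array([*Z(q[0]).apply([a,0,0])[:2],h])+R.apply([0,0,L1])
    R=R*Y(q[2]); x=x+R.apply([e,0,L2]); R=R*Z(q[3])*Y(q[4]); return x+R.apply([0,0,L3]),(R*Z(q[5]))
p=None
f=least_squares(lambda p:np.concatenate([fk(a,p)[0]-b for a,b in zip(q,X)]),[0,.4,.4,.25,.35,0]); p=f.x
if __name__=='__main__':
    from plan import *
    print(p,abs(f.fun).max(),X[0]); R=fk(q[3],p)[1].as_matrix();print(R)
    C=np.array([.4639,.0484,.0607])
    lo=[-2.96,-.89,.02,-1.34,0,-2.66];hi=[2.96,2.26,2.5,4.48,2.73,2.66]
    for s in(.024,.04,.05,.06,.08,.1):
        t=C+s*n
        g=least_squares(lambda v:np.concatenate([fk(v,p)[0]-t,.3*(fk(v,p)[1].as_matrix()[:,2]+n)]),[-.0,-.5,2.2,.1,.9,0.],bounds=(lo,hi)); print(s,g.x.round(2),np.linalg.norm(g.fun))
E
python3 kin.py
```

```text
[-0.04994236  0.41224049  0.60732988  0.46067795  0.48305664  0.17100033] 0.05211596989540594 [ 0.1535 -0.5795  0.2286]
[[-0.15382914  0.83241419  0.53237507]
 [ 0.98806437  0.12517802  0.08977342]
 [ 0.00808701  0.53983061 -0.84173482]]
0.024 [ 0.03 -0.64  2.5   0.1   0.75  2.66] 0.029434983743346247
0.04 [ 0.03 -0.7   2.5   0.1   0.83 -2.66] 0.03481808110419503
0.05 [ 0.02 -0.74  2.5   0.1   0.88  2.66] 0.037860186973136166
0.06 [ 0.02 -0.78  2.5   0.1   0.93 -2.66] 0.04066501756528567
0.08 [ 0.01 -0.86  2.5   0.1   1.02  1.04] 0.045591512706791855
0.1 [-0.02 -0.89  2.5   0.12  1.07 -2.66] 0.050879755430080664
```

```bash
cat > /tmp/p.py <<'E'
s=open('kin.py').read()
s=s.replace("a,L1,L2,L3,h,e=p","a,L1,L2,L3,h,e,e1,yo=p").replace("[a,0,0]","[a,yo,0]").replace("R.apply([0,0,L1])","R.apply([e1,0,L1])")
s=s.replace("[0,.4,.4,.25,.35,0]","[0,.4,.4,.25,.35,0,0,0]").replace("for a,b in zip(q,X)])","for a,b in zip(q,X)]+[.002*(np.array(p)-[0,.4,.4,.25,.35,0,0,0])])")
open('kin.py','w').write(s)
E
python3 /tmp/p.py; python3 kin.py; python3 -c "
from kin import *
print(f.fun.round(4))"
```

```text
[-0.03279943  0.36963981  0.58883668  0.36785063  0.34059222  0.08014576
 -0.00075179  0.05154386] 0.0030701314626161713 [ 0.1535 -0.5795  0.2286]
[[-0.15382914  0.83241419  0.53237507]
 [ 0.98806437  0.12517802  0.08977342]
 [ 0.00808701  0.53983061 -0.84173482]]
0.024 [-0.12 -0.67  2.5   0.19  0.82 -1.5 ] 0.03369791190218953
0.04 [-0.12 -0.73  2.5   0.18  0.88  2.66] 0.03767716333079915
0.05 [-0.13 -0.76  2.5   0.18  0.92  2.66] 0.03988840494532392
0.06 [-0.13 -0.79  2.5   0.17  0.96 -2.66] 0.04188979752405284
0.08 [-0.14 -0.86  2.5   0.17  1.03 -1.33] 0.04526813448205012
0.1 [-0.15 -0.89  2.5   0.18  1.07 -2.66] 0.049129578714465987
[ 0.0005 -0.0009  0.0015 -0.0003  0.0021 -0.0011 -0.0003 -0.0019 -0.0021
  0.0003  0.0003 -0.0013  0.0007 -0.0005  0.0031 -0.0001 -0.0001  0.0004
  0.0002 -0.      0.0002 -0.      0.0001]
```

```bash
cat > ik.py <<'E'
from plan import *
from kin import fk,p
lo=np.array([-2.96,-.89,.02,-1.34,0,-2.66]);hi=np.array([2.96,2.26,2.5,4.48,2.73,2.66])
C=np.array([.4639,.0484,.0607])
def ik(t,ax,xd,n_try=60,seed=0,wr=.3,ends=None):
    z=ax/np.linalg.norm(ax); x=xd-z*(xd@z); x/=np.linalg.norm(x); y=np.cross(z,x); T=np.column_stack([-y,x,z])
    rng=np.random.default_rng(seed); S=[]
    def F(v):
        a,R=fk(v,p); return np.concatenate([a-t,wr*Ro.from_matrix(T.T@R.as_matrix()).as_rotvec()])
    for i in range(n_try):
        s=rng.uniform(np.maximum(lo,[-1,-.89,.5,-1.3,0,-2.6]),np.minimum(hi,[1,1.5,2.5,4.4,2.7,2.6]))
        g=least_squares(F,s,bounds=(lo,hi),max_nfev=80)
        S.append((np.linalg.norm(g.fun),g.x))
    S.sort(key=lambda a:a[0]); out=[]
    for e,v in S:
        if all(np.linalg.norm(v-w)>.2 for _,w in out): out.append((e,v))
    return out[:4]
def xa(deg): a=np.radians(deg); return xs*np.cos(a)+ys*np.sin(a)
if __name__=='__main__':
    from scipy.optimize import least_squares
    for deg in(108,6,-72,-174):
        for e,v in ik(C+.024*n,-n,xa(deg)): print(deg,round(e,4),v.round(2))
E
sed -i 's/^from kin import fk,p/from kin import fk,p\nfrom scipy.optimize import least_squares/' ik.py; time python3 ik.py
```

```text
108 0.0337 [-0.12 -0.67  2.5   0.19  0.82 -0.68]
108 0.146 [ 0.03 -0.18  2.5   4.48  0.    1.4 ]
108 0.146 [ 0.03 -0.18  2.5   3.82  0.    2.06]
108 0.146 [ 0.03 -0.18  2.5   4.08  0.    1.79]
6 0.0337 [-0.12 -0.67  2.5   0.19  0.82  1.1 ]
6 0.146 [ 0.03 -0.18  2.5   4.03  0.   -2.66]
6 0.146 [ 0.03 -0.18  2.5   3.66  0.   -2.29]
6 0.2038 [-0.08 -0.16  2.5   4.48  0.    2.66]
-72 0.0337 [-0.12 -0.67  2.5   0.19  0.82  2.46]
-72 0.0979 [ 0.38 -0.51  2.5  -0.64  0.69 -2.66]
-72 0.146 [ 0.03 -0.18  2.5   4.48  0.   -1.74]
-72 0.146 [ 0.03 -0.18  2.5   4.33  0.   -1.59]
-174 0.0337 [-0.12 -0.67  2.5   0.19  0.82 -2.04]
-174 0.146 [ 0.03 -0.18  2.5   4.45  0.    0.06]
-174 0.146 [ 0.03 -0.18  2.5   1.86  0.    2.66]
-174 0.146 [ 0.03 -0.18  2.5   3.39  0.    1.13]
real	0m3.856s
user	0m4.262s
sys	0m0.106s
```

Run:
```python
from ik import *
for s in(.024,.034,.06):
  for deg in (108,60,6):
    e,v=ik(C+s*n,-n,xa(deg),n_try=20,wr=.01)[0]; a,R=fk(v,p); z=R.as_matrix()[:,2]
    print(s,deg,v.round(2),'pos err',np.linalg.norm(a-C-s*n).round(4),'tilt from vertical',np.degrees(np.arccos(-z[2])).round(1),'off axis',np.degrees(np.arccos(-z@n)).round(1))
```

```text
0.024 108 [-0.12 -0.69  2.5   0.17  0.9  -0.66] pos err 0.0 tilt from vertical 26.6 off axis 8.4
0.024 60 [-0.12 -0.69  2.5   0.17  0.9   0.18] pos err 0.0 tilt from vertical 26.6 off axis 8.4
0.024 6 [-0.12 -0.69  2.5   0.17  0.9   1.12] pos err 0.0 tilt from vertical 26.6 off axis 8.4
0.034 108 [-0.12 -0.73  2.5   0.16  0.94 -0.66] pos err 0.0 tilt from vertical 26.0 off axis 9.0
0.034 60 [-0.12 -0.73  2.5   0.16  0.94  0.18] pos err 0.0 tilt from vertical 26.0 off axis 9.0
0.034 6 [-0.12 -0.73  2.5   0.16  0.94  1.12] pos err 0.0 tilt from vertical 26.0 off axis 9.0
0.06 108 [-0.13 -0.81  2.5   0.15  1.04 -0.65] pos err 0.0 tilt from vertical 24.7 off axis 10.4
0.06 60 [-0.13 -0.81  2.5   0.15  1.04  0.19] pos err 0.0 tilt from vertical 24.7 off axis 10.4
0.06 6 [-0.13 -0.81  2.5   0.15  1.04  1.13] pos err 0.0 tilt from vertical 24.7 off axis 10.4
```

```bash
cat >> plan.py <<'E'
C=np.array([.4639,.0484,.0607])
def nt(deg): a=np.radians(deg); return Rs@[-np.sin(a),0,np.cos(a)]
def gt(tilt,h,back,ang,off=np.zeros(3)):
    """tool goal: grasp point at C+h*n, retreated by back along tool axis; tool x over bar direction ang (deg ccw from up-slope)"""
    z=-nt(tilt); a=np.radians(ang); b=xs*np.cos(a)+ys*np.sin(a); y=np.cross(z,b); y/=np.linalg.norm(y); x=np.cross(y,z)
    return np.column_stack([x,y,z]), C+h*n+off+z*(.008-back)
E
python3 - <<'E'
import plan
from ik import *
from plan import gt,delta
for tilt in(24,26):
  for back,ang in((.045,108.),(.0,108.),(0.,6.4),(.05,6.4)):
    R,t=gt(tilt,.034,back,ang); e,v=ik(t,R[:,2],R[:,0],n_try=15)[0]; print(tilt,back,ang,t.round(3),round(e,4),v.round(2))
print(delta(gt(24,.034,.045,108.2)))
E
```

```text
24 0.045 108.0 [0.43  0.043 0.122] 0.0 [-0.11 -0.81  2.48  0.12  1.07 -0.6 ]
24 0.0 108.0 [0.448 0.046 0.081] 0.0 [-0.09 -0.65  2.46  0.12  0.93 -0.6 ]
24 0.0 6.4 [0.448 0.046 0.081] 0.0 [-0.09 -0.65  2.46  0.12  0.93  1.17]
24 0.05 6.4 [0.428 0.043 0.127] 0.0 [-0.11 -0.82  2.48  0.12  1.08  1.17]
26 0.045 108.0 [0.429 0.043 0.122] 0.004 [-0.12 -0.84  2.5   0.13  1.06 -0.61]
26 0.0 108.0 [0.448 0.046 0.081] 0.0 [-0.1  -0.7   2.5   0.14  0.9  -0.62]
26 0.0 6.4 [0.448 0.046 0.081] 0.0 [-0.1  -0.7   2.5   0.14  0.9   1.15]
26 0.05 6.4 [0.426 0.043 0.126] 0.0042 [-0.12 -0.86  2.5   0.13  1.07  1.16]
(array([0.029 , 0.0006, 0.1097]), array([-0.3878,  0.2837, -1.8532]))
```

move_arm(deltas=[0.015,0,0.03,-0.194,0.142,-0.927,0.5,0.029,0,0.06,-0.388,0.284,-1.853,0.5,0.029,0,0.06,-0.388,0.284,-1.853,0.5,0.029,0,0.06,-0.388,0.284,-1.853,0.5,0.029,0,0.06,-0.388,0.284,-1.853,0.5,0.029,0,0.06,-0.388,0.284,-1.853,0.5,0.029,0,0.06,-0.388,0.284,-1.853,0.5,0.029,0,0.06,-0.388,0.284,-1.853,0.5,0.029,0,0.06,-0.388,0.284,-1.853,0.5,0.029,0,0.06,-0.388,0.284,-1.853,0.5,0.029,0,0.08,-0.388,0.284,-1.853,0.5,0.029,0.001,0.11,-0.388,0.284,-1.853,0.5])

```text
t: 11.92
tool_pos: [0.4306, 0.0425, 0.1223]
orientation: [1.474, 2.374, 0.385]
force: [0.1, -0.5, 0.8]
opening: 0.0469
gripper_force: 0.0
```

Run:
```python
from plan import *
s=robot.read_state(); print(s['tool_pos'],s['q'].round(3),s['force'].round(1),s['opening'])
print(delta(gt(24,.034,.045,108.2)),delta(gt(24,.034,0,108.2)))
```

```text
[0.430585   0.04247804 0.1223165 ] [-0.108 -0.804  2.476  0.117  1.063 -0.604] [ 0.1 -0.5  0.8] 0.04685682827198655
(array([ 0.0011, -0.0003, -0.0003]), array([0.0015, 0.0013, 0.0002])) (array([ 0.0012, -0.0004,  0.0447]), array([0.0015, 0.0013, 0.0002]))
```

move_arm(deltas=[0.001,0,0.015,0,0,0,0.5,0.001,0,0.03,0,0,0,0.5,0.001,0,0.04,0,0,0,0.5,0.001,0,0.0447,0,0,0,0.5,0.001,0,0.0447,0,0,0,0.5,0.001,0,0.0447,0,0,0,0,0.001,0,0.0447,0,0,0,0,0.001,0,0.0447,0,0,0,0,0.001,0,0.0447,0,0,0,0], squeeze=12)

```text
t: 13.05
tool_pos: [0.448, 0.047, 0.0809]
orientation: [1.476, 2.377, 0.385]
force: [5.2, 3.3, -1.6]
opening: 0.0183
gripper_force: 11.6
```

move_arm(deltas=[0,0,0,0,0,0.17,0,0,0,0,0,0,0.34,0,0,0,0,0,0,0.51,0,0,0,0,0,0,0.68,0,0,0,0,0,0,0.85,0,0,0,0,0,0,1.02,0,0,0,0,0,0,1.19,0,0,0,0,0,0,1.36,0,0,0,0,0,0,1.53,0,0,0,0,0,0,1.7,0,0,0,0,0,0,1.777,0,0,0,0,0,0,1.777,0])

```text
t: 14.55
tool_pos: [0.4477, 0.0464, 0.0808]
orientation: [-3.041, -0.388, -0.649]
force: [1.4, -1.1, 3.8]
opening: 0.0153
gripper_force: 12.0
```

Run:
```python
from plan import *
s=robot.read_state(); R,t=pose(); a=R[:,0]
print(t,s['force'].round(1),s['wrist_torque'].round(2),s['opening'],'tool x angle',np.degrees(np.arctan2(a@ys,a@xs)))
print(delta(gt(24,.034,0,6.4)))
im,d,RT=shot('wrist','w6')
```

```text
[0.44770234 0.04643566 0.08075796] [ 1.4 -1.1  3.8] [-0.13 -0.27 -0.14] 0.015265612804515848 tool x angle 6.220993414551457
(array([ 0.0002,  0.0005, -0.0004]), array([-0.0003,  0.0016, -0.0072]))
```

View pics/w6.png

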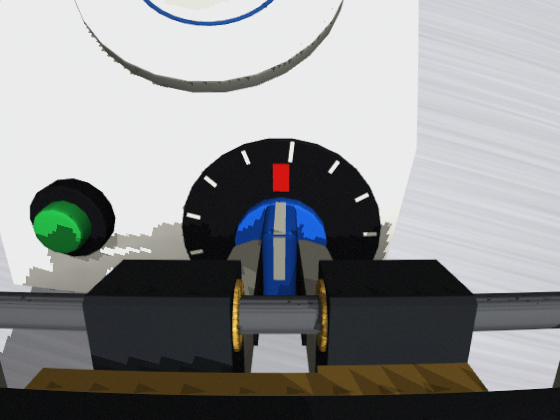

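Run:
```python
from fit import *
D,RT,U,V,P,H=fit('w6',(180,130,390,285))
q=lambda k,h:(lambda W:np.column_stack([(W-C)@xs,(W-C)@ys]))(np.array([onplane('wrist',(a,b),C+h*n,n,RT) for a,b in zip(U[k],V[k])]))
red=((H[:,0]<8)|(H[:,0]>172))&(H[:,1]>130)&(H[:,2]>60); m=q(red,0).mean(0); print('mark',red.sum(),m,np.degrees(np.arctan2(m[1],m[0])))
dark=(H[:,2]<50)&(H[:,1]<130)&(V<230); Q=q(dark,0); Q=Q[Q[:,0]>0]; c,r=cv2.minEnclosingCircle(Q.astype(np.float32)); print('disc',c,r)
w=(H[:,1]<70)&(H[:,2]>90)&(abs(U-280)<9)&(V>238)&(V<278); L=q(w,.038); vx,vy,x0,y0=cv2.fitLine(L.astype(np.float32),cv2.DIST_HUBER,0,.001,.001).ravel(); print('line',w.sum(),np.degrees(np.arctan2(vy,vx)),L.mean(0))
```

```text
mark 493 [0.03288986 0.00370306] 6.423861391765521
disc (0.005972576793283224, 0.0005518496036529541) 0.05179329589009285
line 437 6.546583 [0.01079069 0.00139629]
```

move_arm(deltas=[0,0,0,0,0,0,0.3,0,0,0,0,0,0,0.5,0,0,0,0,0,0,0.5,0,0,-0.02,0,0,0,0.5,0,0,-0.045,0,0,0,0.5,0,0,-0.045,0,0,0,0.3])

```text
t: 15.35
tool_pos: [0.43, 0.0437, 0.1229]
orientation: [-3.04, -0.387, -0.652]
force: [-0.8, -0.2, 1.1]
opening: 0.0406
gripper_force: 0.0
```

```bash
cat >> plan.py <<'E'
B=C+.11*ys+.019*n
def gb(tilt,clear):
    z=-nt(tilt); x=xs-z*(xs@z); x/=np.linalg.norm(x); return np.column_stack([x,np.cross(z,x),z]),B+clear*n-.011*z
E
python3 - <<'E'
from fit import *
from plan import gb,delta,B
import ik
im,d,RT=shot('wrist','w7'); print(RT[1],robot.read_state()['opening'])
D,RT,U,V,P,H=fit('w5',(125,95,190,155)); L=np.column_stack([(P-B)@xs,(P-B)@ys,(P-B)@n]); r=np.hypot(L[:,0],L[:,1])
for a,b in((0,.012),(.0145,.02),(.024,.03)):
    k=(r>a)&(r<b); print(a,k.sum(),np.percentile(L[k][:,2],[5,25,50,75,95]).round(4))
gr=(H[:,0]>45)&(H[:,0]<85)&(H[:,1]>120)&(H[:,2]>40)&(abs(L[:,2])<.002)&(r<.02); print('green',gr.sum(),cv2.minEnclosingCircle(L[gr][:,:2].astype(np.float32)),np.median(L[gr][:,2]))
for tilt in(20,24,28,32):
  for c in(.03,-.007):
    R,t=gb(tilt,c); e,v=ik.ik(t,R[:,2],R[:,0],n_try=15)[0]; print(tilt,c,t.round(3),round(e,4),v.round(2))
print('pre',delta(gb(24,.03)))
E
```

```text
[0.43001293 0.04373883 0.12285195] 0.03679928318113849
0 563 [-0.0074 -0.0017 -0.0011 -0.0007 -0.0001]
0.0145 624 [-0.0217 -0.0118 -0.0108 -0.0104 -0.0097]
0.024 657 [-0.0237 -0.0231 -0.0227 -0.0223 -0.0217]
green 470 ((-6.709679291816428e-05, -0.0004313215322326869), 0.012483920902013779) -0.000972023403352959
20 0.03 [0.416 0.153 0.111] 0.0 [ 0.27 -0.62  2.37 -0.05  1.04  1.71]
20 -0.007 [0.437 0.156 0.081] 0.0 [ 0.26 -0.48  2.34 -0.05  0.94  1.71]
24 0.03 [0.416 0.152 0.111] 0.0 [ 0.28 -0.71  2.44 -0.06  1.    1.73]
24 -0.007 [0.437 0.156 0.081] 0.0 [ 0.27 -0.57  2.41 -0.06  0.88  1.73]
28 0.03 [0.415 0.152 0.111] 0.0042 [ 0.3  -0.79  2.5  -0.09  0.96  1.75]
28 -0.007 [0.436 0.155 0.08 ] 0.0 [ 0.28 -0.65  2.48 -0.09  0.83  1.75]
32 0.03 [0.414 0.152 0.11 ] 0.0199 [ 0.33 -0.78  2.5  -0.13  0.92  1.81]
32 -0.007 [0.435 0.155 0.08 ] 0.0119 [ 0.31 -0.66  2.5  -0.13  0.78  1.8 ]
pre (array([ 0.0092, -0.1091,  0.0106]), array([-0.0002,  0.0014,  0.1062]))
```

View pics/w7.png

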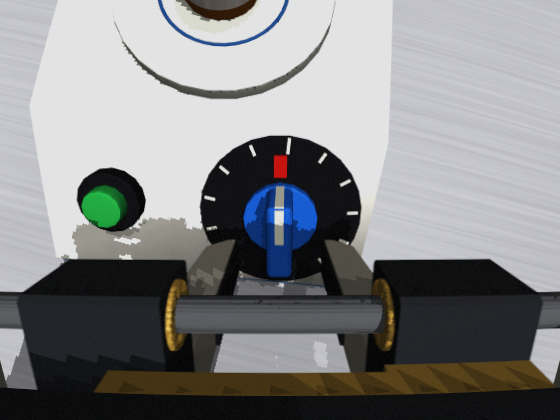

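move_arm(deltas=[0.003,-0.04,0,0,0,0.05,0,0.006,-0.08,0,0,0,0.1,0,0.009,-0.109,0.005,0,0.001,0.106,0,0.009,-0.109,0.0106,0,0.001,0.106,0,0.009,-0.109,0.0106,0,0.001,0.106,0,0.009,-0.109,0.0106,0,0.001,0.106,0])

```text
t: 16.15
tool_pos: [0.4147, 0.1514, 0.1097]
orientation: [-3.037, -0.222, -0.64]
force: [0.0, 0.8, -0.2]
opening: 0.0007
gripper_force: 0.0
```

Run:
```python
from plan import *
s=robot.read_state(); print(s['opening'],s['force'].round(1),delta(gb(24,.03)))
R,t=pose(); print('n in tool',(R.T@-n).round(4)); 
for c in(.003,-.003,-.005,-.007,-.0085): print(c,delta(gb(24,c)))
```

```text
0.0007170591386376048 [ 0.   0.8 -0.2] (array([ 0.0014, -0.0009, -0.0007]), array([ 0.    ,  0.0037, -0.0012]))
n in tool [ 1.944e-01 -3.000e-04  9.809e-01]
0.003 (array([ 0.0066, -0.001 ,  0.0258]), array([ 0.    ,  0.0037, -0.0012]))
-0.003 (array([ 0.0078, -0.001 ,  0.0317]), array([ 0.    ,  0.0037, -0.0012]))
-0.005 (array([ 0.0082, -0.001 ,  0.0336]), array([ 0.    ,  0.0037, -0.0012]))
-0.007 (array([ 0.0086, -0.001 ,  0.0356]), array([ 0.    ,  0.0037, -0.0012]))
-0.0085 (array([ 0.0089, -0.001 ,  0.0371]), array([ 0.    ,  0.0037, -0.0012]))
```

move_arm(deltas=[0.0066,-0.001,0.0258,0,0.0037,0,0,0.0075,-0.001,0.03,0,0.0037,0,0,0.0078,-0.001,0.032,0,0.0037,0,0,0.0082,-0.001,0.0336,0,0.0037,0,0,0.0082,-0.001,0.0336,0,0.0037,0,0])

```text
t: 16.77
tool_pos: [0.4353, 0.1562, 0.083]
orientation: [-3.034, -0.224, -0.646]
force: [-2.8, -2.9, 2.7]
opening: 0.0007
gripper_force: 2.1
```

move_arm(deltas=[0.0002,0,0.001,0,0,0,0,0.0004,0,0.002,0,0,0,0,0.0004,0,0.002,0,0,0,0])

```text
t: 17.15
tool_pos: [0.4364, 0.1565, 0.0817]
orientation: [-3.035, -0.224, -0.646]
force: [-13.8, -6.1, 12.1]
opening: 0.0002
gripper_force: 9.3
```

move_arm(deltas=[-0.001,0,-0.005,0,0,0,0,-0.003,0,-0.015,0,0,0,0,-0.006,0,-0.03,0,0,0,0,-0.006,0,-0.06,0,-0.1,0,0,-0.006,0,-0.11,0,-0.25,0,0,-0.006,0,-0.12,0,-0.4,0,0,-0.006,0,-0.12,0,-0.4,0,0])

```text
t: 18.02
tool_pos: [0.3841, 0.1489, 0.1879]
orientation: [-3.131, -0.231, -0.028]
force: [0.1, -0.8, -1.1]
opening: 0.0003
gripper_force: 0.0
```

Run:
```python
from fit import *
from plan import B
im,d,RT=shot('wrist','w8'); print(RT[1],robot.read_state()['force'].round(1))
print(proj('wrist',[C,B,[.5862,.1172,.1],[.5862,.1172,.185]],RT).round())
b=proj('wrist',B,RT)[0].astype(int); print('button top height', np.median([(unproj('wrist',(b[0]+i,b[1]),d[b[1],b[0]+i],RT)-B)@n for i in range(-4,5)]))
```

```text
[0.38405146 0.14894111 0.18791555] [-0.7  0.2  0.4]
[[ 422.  125.]
 [ 281.  139.]
 [ 378.  -90.]
 [ 431. -201.]]
button top height 1.5816925063718564e-05
```

View pics/w8.png

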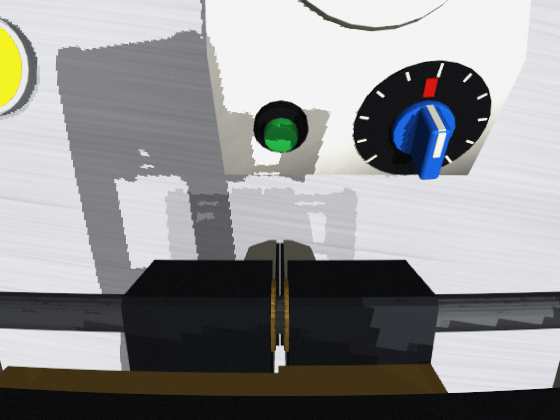

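Run:
```python
from h import *
im,d,RT=shot('top','top3'); hsv=cv2.cvtColor(im,cv2.COLOR_RGB2HSV)
e=proj('top',[.5862,.1172,.185])[0]; v,u=np.where((hsv[...,0]>100)&(hsv[...,0]<125)&(hsv[...,1]>150)&(hsv[...,2]>60)); k=(abs(u-e[0])<15)&(abs(v-e[1])<15)
c=(u[k].mean(),v[k].mean()); print(k.sum(),e,c,onplane('top',c,[0,0,.185],[0,0,1]),unproj('top',c,d[int(c[1]),int(c[0])]))
print(robot.close_job())
```

```text
321 [240.46421312 188.58776599] (np.float64(239.8442367601246), np.float64(190.33021806853583)) [0.58249075 0.11854443 0.185     ] [0.58253581 0.11857431 0.18472577]
the job is handed in; nothing more can be done
None
```

The job is handed in at about 18 s of the 61 s allowed: the jar stands upright inside the blue ring (about 4 mm off centre), the dial pointer is on the red mark to within about 0.2°, and the green button was pressed to its stop (about 18 N) and sprang back; the hand-in returned no verdict.

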